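Put the pocket level away in its sprung instrument case

TASK

Put the small spirit level away in its instrument case: press the button on the ledge at the case's right-hand end so the lid pops up, then take the lid by its tab and steady it back until it rests against its stop, holding it there for a moment rather than letting it bang back. Lay the level gently, base down, in the open compartment, let go of it, and slide the metal cover over it until its spring tab clicks home. Finally bring the lid down under control, without letting it drop, until it latches shut, and leave everything else on the bench where it is.

Things in the scene. Friction and masses are not known exactly. Their poses are not given: they have to be found in the camera images.
- case: Grey-blue instrument case, fixed, 130 mm front to back (x), 230 mm wide (y), rim 64 mm high, walls 6 mm. Origin: centre of its underside; x points to the hinged far side, y to its left, z up. Inside, a wooden deck 40 mm high; a compartment is sunk in its right half, a metal cover parked on its left between two rails along y, 50 mm high. A ledge 46 mm high on its right (-y) end carries the button.
- compartment (a point): Centre of the compartment's floor, 8 mm above the bench, at x = -6, y = -55 mm in the case's frame; axes as the case's. The compartment is 78 mm along x, 80 mm along y, 32 mm deep below the deck. The parked cover's leading edge stands at y = +50 mm from here, minus the value of joint cover, so it does not overhang the opening (y up to +40 mm).
- button (a joint): Travel of the round steel lid release button: 0 up, 0.007 m fully down. Needs 2 N to start and 5 N fully down; the lid is free from about 0.005 m. It is linked to the latch, so it dips and springs back by itself as the lid latches.
- button_top (a point): Centre of the button's top face, 26 mm across, 60 mm above the bench when up; pressed straight down. It stands 35 mm outside the lid's right side edge.
- lid (a joint): Lid angle, rad: 0 shut and latched, about 0.46 popped up on its spring plunger (it bounces higher for about half a second), 1.75 fully open against its stop, just past upright. Above 1.3 its stiff hinge (0.05 N m) keeps it where it is put; below that it falls to the plunger. From 0.46 to 0 the plunger resists with up to 3 N at the tab; at 0.13 the latch adds to that, snapping in at about 6 N.
- lid_hinge (a point): Middle of the lid's hinge line, on the case's far top edge: at x = +65 mm in the case's frame, 66 mm above the bench. The lid turns about the case's y axis through this point.
- lid_tab (a point): Centre of the round bar (12 mm thick, 20 mm long along the case's y) ending the dark wooden tab at the middle of the lid's front edge. The tab is 20 mm wide, 6 mm thick, and stands 36 mm out of the 8 mm thick lid. The bar is 162 mm from the hinge; shut, it is 70 mm above the bench, at x = -97 mm in the case's frame. Pinched on its two ends (along y) it pivots in the grip as the lid turns.
- cover (a joint): Travel of the aluminium cover along its rails towards the case's -y: 0 parked, 0.092 m fully home over the compartment. Slides with 0.5 N; its spring tab meets a bump at 0.083 m, takes about 2 N to pass, snaps over beyond 0.087 m and then keeps the cover home. Starts between 0 and 0.010 m.
- cover_fin (a point): Middle of the top edge of the upright fin that pushes the cover: 44 mm along the case's x, 8 mm thick (y), 14 mm tall, top 59.5 mm above the bench; at x = -6, y = +9 mm in the case's frame when parked. The cover's plate, 86 (x) by 84 mm (y), has its top 45.5 mm above the bench; it reaches 14 mm ahead of the fin (-y) and 70 mm behind it; push the fin's +y face.
- level: The pocket spirit level: plain aluminium bar 64 mm long (x), 22 mm wide (y), 24 mm tall, about 0.1 kg, with a small glass vial let into its top. Origin: centre of its underside; z up. It stands on its base on the left part of the bench. It fits the compartment lengthwise along the case's x, with room at its sides for fingers.
- plain_block: Bystander: plain steel block 50 x 36 x 18 mm, loose, origin under its centre.
- drawer_pull: Bystander: dark wooden drawer pull 80 x 34 x 28 mm, loose, origin under its centre.
- screw_jar: Bystander: jar 56 mm across, 75 mm tall, loose, origin under its centre.
- wrench: Bystander: steel wrench 160 mm long, lying along its x, loose.
- screwdriver: Bystander: screwdriver 190 mm long, lying along its x, loose.
- steel_roller: Bystander: dark steel cylinder 36 mm across, 35 mm tall, standing, loose, origin under its centre.
Things that resemble listed ones, but are neither listed nor needed, are in the scene too. Leave any pink, purple or yellow look-alike of the level alone.

How it is judged (in metres and radians):
On the way, in this order (a step that is already met when the one before it is completed fails the run):
1. the button is pressed down and the lid pops up (value of joint button above 0.004 m and value of joint lid above 0.12 rad), for 0.05 s.
2. the lid is held by the hand, still, against its stop (above 1.65 rad) for 0.3 s (value of joint lid above 1.65 rad and velocity of joint lid between -0.3 and 0.3 rad/s and contact force between the fingers and case above 0.15 N), for 0.3 s.
3. the level lies base down in the compartment, let go and still, with the lid still open (x of level in the frame of compartment between -0.03 and 0.03 m and y of level in the frame of compartment between -0.032 and 0.032 m and z of level in the frame of compartment below 0.004 m and angle between level's own z axis and vertical below 0.15 rad and contact force between the fingers and level below 0.05 N and linear speed of level below 0.03 m/s and value of joint lid above 1.1 rad), for 0.2 s.
4. the cover is slid over the level until its tab has clicked (at least 89 of 92 mm) (value of joint cover above 0.089 m), for 0.1 s.
5. the lid is down and latched (value of joint lid below 0.04 rad and value of joint button below 0.003 m), for 0.2 s.
At the end, for the whole second after the job is handed in: The level lies base down (within 0.15 rad) on the floor of the compartment, within 30 mm front to back and 32 mm sideways of its middle, at rest; the cover is slid at least 89 of its 92 mm, so past its click; the lid is latched shut (below 0.04 rad) (value of joint lid below 0.04 rad and value of joint cover above 0.089 m and x of level in the frame of compartment between -0.03 and 0.03 m and y of level in the frame of compartment between -0.032 and 0.032 m and z of level in the frame of compartment below 0.004 m and angle between level's own z axis and vertical below 0.15 rad and linear speed of level below 0.03 m/s); the robot touches nothing.
It fails at once if the lid bangs back or is dropped (swings faster than 3 rad/s beyond 1.1 rad, or falls faster than 3.5 rad/s while above 0.2 rad) ((value of joint lid above 1.1 rad and velocity of joint lid above 3 rad/s) or (value of joint lid above 0.2 rad and velocity of joint lid below -3.5 rad/s)).
It fails at once if the level is dropped (moves faster than 0.8 m/s within 60 mm of the compartment with no finger on it) (distance between level and compartment below 0.06 m and linear speed of level above 0.8 m/s and contact force between the fingers and level below 0.05 N).
It fails at once if a bystander is moved more than 30 mm (distance of any of plain_block, drawer_pull, screw_jar, wrench, screwdriver, steel_roller from where it was at the start of the episode above 0.03 m).
It also fails if it takes over 72 s, if anything falls off the work surface, if the arm or the gripper's body presses on something with over 40 N, if the wrist force passes 120 N, or if a joint passes its speed limit or range.

ROBOT

A 6-joint arm with a two-finger parallel gripper is mounted at the origin on the work surface. World frame = base frame: x ahead of the robot, y to its left, z up, the work surface at z = 0. Lengths are in mm, angles in rad, forces in N, time in s.
With the tool pointing down it reaches from about 350 to 875 mm from the base axis. Payload 4.2 kg.
Tool frame: the origin (TCP) lies at the very end of the fingers, on their centre line; the grasp point (between the pads) lies 19 mm behind it; z points along the fingers, y is the direction in which the jaws open and shut (so a half turn about z gives the same grasp; the last joint's range is limited). The gripper opens to 85 mm and grips with 20 to 120 N. Pads are 22 mm wide; open, the fingers measure 114 mm over their backs; the gripper's body (76 mm by 85 mm) begins 54 mm behind the grasp point. The pads swing forward as they close: fully open they stand 13 mm farther back than shut.
Start: joints at [-0.851, 0.385, 0.008, 0, -1.194, -0.259], TCP at [277.927, -559.782, 210.312] pointing down, gripper open.
Joint ranges: [-3.14, 3.14], [-1.21, 2.06], [-1.07, 1.41], [-3.16, 2.05], [-2.99, -0.16], [-3.1, 3.1]. Speed limits (rad/s): [2.79, 2.79, 3.14, 3.14, 3.14, 3.14].

INTERFACE

Orientations are given as a unit quaternion [x, y, z, w].
In Python, from bench import arm, optics, job gives the robot as it stands.
- The arm moves only by the tool send_rows, never from a script. Its argument "steps" is a list that holds one entry, the list of rows, each a list of 5 numbers: the shift along the tool's x, y, z in cm, then the turn about the tool's z in rad, then the opening, from 0 (shut) to 1 (fully open). A call has 1 to 10 rows; each row shifts and turns the pose as measured when the row begins, along the tool's axes as they then stand; what a row does not reach is not made up. A row lasts 1/12 s, in which the tool goes at most 41.7 mm and 7.16 degrees, less where a joint would pass 70% of its speed; a pose out of reach is approached as far as the arm can. A call with a gripper value outside its range is refused whole. The fingers move at their own pace and stop on an object; the grip force is fixed at half the most. Time passes only in rows, so rows that do not move let the fingers close. It gives the time, the measured TCP pose, the force and the opening at its end, in the units of the state.
- arm.read_state(): the state, without advancing time (a new reading comes with each control period).
- optics.get_image(name): name is "scene" or "side" or "wrist"; returns (picture, depth): 420x560x3 uint8, blue, green, red; 420x560 float32, mm along the optical axis (not along the pixel's ray), 0 where there is no reading.
- optics.get_calibration(name): a dict with "K" (3x3 intrinsics, pixels), "k1" (the pictures are not rectified: a ray, as slopes to the right and down, at radius r is drawn at 1 + k1 r^2 times it, then the intrinsics apply), "rvec" (rotation vector, rad) and "tvec" (3), from world to camera coordinates, as OpenCV has them; the wrist camera has in their place "hand_eye" (4x4, takes a point from camera to tool coordinates, whose origin is the TCP and whose axes are the flange's). Camera axes: x right, y down, z forward; pixel columns grow to the right and rows downward; lengths in mm; the calibration is good to about 2 mm. A picture is of the moment at which its call begins: read the wrist's pose just before it. get_calibration takes no time and is no camera call.
- job.job_done(): hands the job in, once; it reports no verdict.
The state is a dict: "clock": time; "joints": joint angles; "joint_vel": joint speeds; "joint_efforts": joint torques, N m; "position": TCP position; "ee_rot": TCP orientation; "contact_force": force on the tool from outside, world axes, zero at the start; "wrist_torque": the same for the moment, N m; "gripper_width": finger opening in mm.
Only numpy, scipy, OpenCV 4.12 (cv2) and the standard library are available. Lean on these libraries where they do the work, as an engineer would, in place of code of your own. Each camera call takes 0.05 s, during which the arm holds its last target. There are 200 camera calls.

## Working session

There is one attempt and no reset: what is moved stays moved. The work goes in short steps, Python scripts to look and compute and a tool call to move; the robot and the scene stay as the last step left them, time stands still between calls to the robot, and variables do not carry over. Pictures are saved under pics/ and viewed, about 8 in all and at most 12, crops included, and the job is handed in when it is done.

Besides the shell and the picture viewer there is one more tool, called after "Call:" as a command line: name --argument value ..., lists and objects as JSON in quotes. send_rows: Moves the arm, as the interface text tells. Its arguments: {"type":"object","properties":{"steps":{"type":"array","items":{"type":"array","items":{"type":"array","items":{"type":"number"}}}}},"required":["steps"]}

```bash
mkdir -p pics; cat > h.py <<'E'
import numpy as np, cv2
from scipy.spatial.transform import Rotation as R
from bench import arm, optics, job
def cam(name, st=None):
    c=optics.get_calibration(name); K=np.array(c["K"],float); k1=c["k1"]
    if name=="wrist":
        st=st or arm.read_state(); T=np.eye(4); T[:3,:3]=R.from_quat(st["ee_rot"]).as_matrix(); T[:3,3]=st["position"]
        M=T@np.array(c["hand_eye"])
    else:
        V=np.eye(4); V[:3,:3]=cv2.Rodrigues(np.array(c["rvec"],float))[0]; V[:3,3]=np.array(c["tvec"]).ravel(); M=np.linalg.inv(V)
    return K,k1,M
def slopes(C,u,v):
    K,k1,M=C; d=np.stack([(np.asarray(u,float)-K[0,2])/K[0,0],(np.asarray(v,float)-K[1,2])/K[1,1]],-1)
    s=d.copy()
    for _ in range(10): s=d/(1+k1*(s**2).sum(-1,keepdims=True))
    return s
def plane(C,u,v,z):
    s=slopes(C,u,v); d=np.concatenate([s,np.ones(s.shape[:-1]+(1,))],-1)@C[2][:3,:3].T; o=C[2][:3,3]
    return o+d*((z-o[2])/d[...,2])[...,None]
def proj(C,P):
    K,k1,M=C; p=(np.atleast_2d(P)-M[:3,3])@M[:3,:3]; s=p[:,:2]/p[:,2:]; s=s*(1+k1*(s**2).sum(1,keepdims=True))
    return s*[K[0,0],K[1,1]]+[K[0,2],K[1,2]]
def cloud(C,dep):
    v,u=np.mgrid[:dep.shape[0],:dep.shape[1]]; s=slopes(C,u,v)
    P=np.concatenate([s,np.ones(s.shape[:-1]+(1,))],-1)*dep[...,None]
    return P@C[2][:3,:3].T+C[2][:3,3]
E
python3 - <<'E'
from h import *
print(arm.read_state())
for n in ["scene","side"]:
    im,d=optics.get_image(n); cv2.imwrite(f"pics/{n}0.png",im); np.savez(f"{n}0.npz",im=im,d=d)
    print(n,cam(n)[2].round(2).tolist(),cam(n)[0].tolist(),(d==0).mean())
print(optics.get_calibration("wrist"))
E
```

```text
{'clock': 0.0, 'joints': array([-8.51411779e-01,  3.85533573e-01,  6.62824349e-03, -4.78465103e-04,
       -1.19397962e+00, -2.58640511e-01]), 'joint_vel': array([ 2.03666196e-05, -1.23142051e-03, -7.00877877e-04, -1.11180881e-04,
        1.17248253e-03,  3.39628842e-04]), 'joint_efforts': array([-9.87786893e-05, -3.92291987e+01,  1.88403761e+01,  4.18612272e+00,
       -4.57141141e-03, -3.25740928e-06]), 'position': array([ 277.64204557, -559.25252578,  209.23948573]), 'ee_rot': array([-2.28253669e-01,  9.73601110e-01,  1.02636779e-03, -2.94274466e-04]), 'contact_force': array([-0.45557654,  0.7370373 ,  0.17003031]), 'wrist_torque': array([-0.08337576, -0.0161259 , -0.03548621]), 'gripper_width': 85.49075335632824}
scene [[-0.43, 0.56, -0.71, 1139.89], [0.9, 0.26, -0.34, 290.55], [-0.0, -0.79, -0.62, 643.61], [0.0, 0.0, 0.0, 1.0]] [[407.2576300527454, 0.0, 278.5594272976074], [0.0, 407.2576300527454, 207.135607869212], [0.0, 0.0, 1.0]] 0.004141156462585034
side [[-0.92, -0.29, 0.25, 227.39], [-0.39, 0.69, -0.61, 667.83], [0.0, -0.66, -0.75, 947.71], [0.0, 0.0, 0.0, 1.0]] [[448.9894452994622, 0.0, 278.1323713378719], [0.0, 448.9894452994622, 206.46947844942054], [0.0, 0.0, 1.0]] 0.004119897959183673
{'K': array([[372.01055965,   0.        , 284.0696482 ],
       [  0.        , 372.01055965, 205.23281682],
       [  0.        ,   0.        ,   1.        ]]), 'k1': 0.0042058690377360245, 'hand_eye': array([[-8.16164801e-04, -9.55564528e-01, -2.94780879e-01,
         7.50072027e+01],
       [ 9.99999651e-01, -7.27830526e-04, -4.09373509e-04,
         6.95822536e-01],
       [ 1.76632281e-04, -2.94781111e-01,  9.55564789e-01,
        -1.64494365e+02],
       [ 0.00000000e+00,  0.00000000e+00,  0.00000000e+00,
         1.00000000e+00]])}
```

View pics/scene0.png

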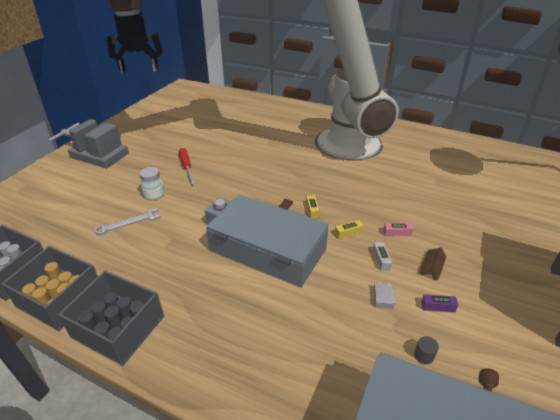

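View pics/side0.png

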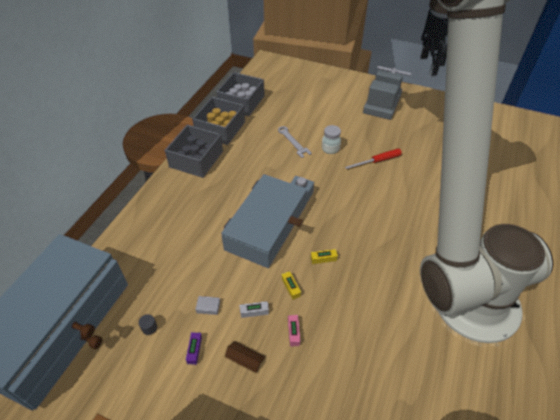

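The scene view shows the case at (268,237) with its button at (220,207) and its tab at (287,205). The silver level is at (383,256). In the side view the case is at (265,220), the tab at (298,222), the button at (300,185) and the level at (254,309).

```bash
python3 - <<'E'
from h import *
for n,box,lv,bt,tb in [("side",(215,165,330,270),(235,298,273,320),(300,183),(299,222)),("scene",(200,190,335,280),(370,240,395,272),(220,205),(286,206))]:
    f=np.load(f"{n}0.npz"); C=cam(n); P=cloud(C,f["d"])
    def sub(b): return P[b[1]:b[3],b[0]:b[2]].reshape(-1,3)
    Q=sub(box); print(n,"zhist",np.histogram(Q[:,2],bins=np.arange(0,100,4))[0])
    zt=np.median(Q[Q[:,2]>62][:,2]); print("lidtop",zt)
    q=Q[abs(Q[:,2]-zt)<5]; c,(w,h),a=cv2.minAreaRect(q[:,:2].astype(np.float32)); 
    # exclude outliers: contour by plane
    print("lid rect",c,w,h,a, "mean",q.mean(0))
    Q=sub(lv); print("lev zhist",np.histogram(Q[:,2],bins=np.arange(-4,40,4))[0]); q=Q[(Q[:,2]>18)&(Q[:,2]<32)]
    print("level",cv2.minAreaRect(q[:,:2].astype(np.float32)),q.mean(0))
    for nm,p in [("btn",bt),("tab",tb)]:
        q=P[p[1]-2:p[1]+3,p[0]-2:p[0]+3].reshape(-1,3); print(nm,np.median(q,0),plane(C,*p,60 if nm=="btn" else 74))
E
```

```text
side zhist [3902  287   86   84  105  117  168   91   81   78   80  155  123   95
  103  100   59  236 2490  958    6    0    0    0]
lidtop 74.86368814541947
lid rect (533.1058349609375, -13.607292175292969) 231.65968322753906 173.49839782714844 86.82706451416016 mean [544.96125462  -6.75178511  74.90407344]
lev zhist [181 288  30  20  28  24  93 156  11   0]
level ((472.9108581542969, 226.17996215820312), (63.721458435058594, 23.886964797973633), 29.39716911315918) [472.27091661 227.32004734  24.37804436]
btn [ 505.26393954 -152.85170893   58.74245279] [ 505.92490648 -151.21800169   60.        ]
tab [454.27439739  -8.62246666  76.7816419 ] [455.06488265  -9.91659916  74.        ]
scene zhist [3697  235  147  142  165  202  260  154  175  163  178  250  214  153
  143  206  189  217 3381 1132    1    0    0    0]
lidtop 75.17827625151239
lid rect (537.5296630859375, -15.82843017578125) 231.8199920654297 171.14976501464844 86.62364196777344 mean [555.95968349  -9.72170642  75.19571311]
lev zhist [ 15 403  43  31  27  30  31 187  26   0]
level ((476.2879638671875, 223.536376953125), (65.57599639892578, 23.931045532226562), 31.15338706970215) [479.58655478 224.31027132  25.34817169]
btn [ 516.37090225 -157.27777422   59.24819628] [ 518.07706056 -156.25334863   60.        ]
tab [473.19184627  -6.90824405  74.74649743] [472.72532693  -7.13457128  74.        ]
```

```bash
python3 - <<'E'
from h import *
im=np.load("side0.npz")["im"]; a=cv2.resize(im[160:330,180:347],None,fx=3.5,fy=3.5,interpolation=cv2.INTER_CUBIC)
cv2.imwrite("pics/crop1.png",a)
E
```

```text
(no output)
```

View pics/crop1.png

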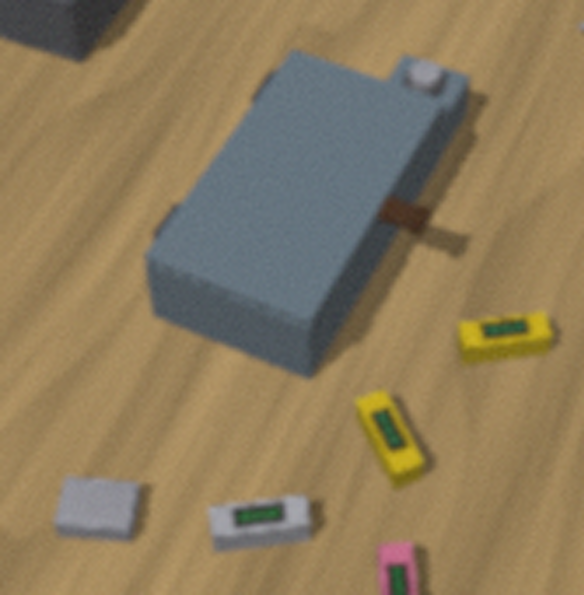

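```bash
cat >> h.py <<'E'
def pose():
    st=arm.read_state(); m=R.from_quat(st["ee_rot"]).as_matrix(); return st,np.array(st["position"]),m
def plan(target,yaw=None,grip=1,vmax=40,n=None):
    """rows to bring TCP to target (world mm); yaw = world angle (deg) of tool -x; printed to be typed by hand"""
    st,p,m=pose(); a=np.degrees(np.arctan2(-m[1,0],-m[0,0])); dy=0 if yaw is None else -np.radians((yaw-a+180)%360-180)
    D=np.array(target)-p; n=n or max(1,int(np.ceil(max(np.linalg.norm(D)/vmax,abs(dy)/.12)))); rows=[]
    M=m.copy()
    for i in range(n):
        rows.append([round(float(x),2) for x in M.T@D/n/10]+[round(dy/n,3),grip]); M=M@R.from_rotvec([0,0,dy/n]).as_matrix()
    print("t",round(st["clock"],2),"pos",p.round(1),"yaw",a.round(1),"F",np.round(st["contact_force"],1),"w",round(st["gripper_width"],1)); print(n,rows)
E
python3 - <<'E'
from h import *
plan([500,-150,260],-3.3,grip=0)
E
```

```text
t 0.1 pos [ 277.7 -559.3  209.3] yaw 26.4 F [-1.3  0.3 -0.4] w 85.3
12 [[-3.18, 2.23, -0.42, np.float64(0.043), 0], [-3.08, 2.37, -0.42, np.float64(0.043), 0], [-2.97, 2.5, -0.42, np.float64(0.043), 0], [-2.86, 2.62, -0.42, np.float64(0.043), 0], [-2.74, 2.75, -0.42, np.float64(0.043), 0], [-2.62, 2.86, -0.42, np.float64(0.043), 0], [-2.5, 2.97, -0.42, np.float64(0.043), 0], [-2.37, 3.08, -0.42, np.float64(0.043), 0], [-2.23, 3.18, -0.42, np.float64(0.043), 0], [-2.09, 3.27, -0.42, np.float64(0.043), 0], [-1.95, 3.36, -0.42, np.float64(0.043), 0], [-1.8, 3.44, -0.42, np.float64(0.043), 0]]
```

Call:
send_rows --steps '[[[-3.2,2.2,-0.4,0.05,0],[-3.1,2.4,-0.4,0.05,0],[-3,2.5,-0.4,0.05,0],[-2.9,2.6,-0.4,0.05,0],[-2.7,2.8,-0.4,0.05,0],[-2.6,2.9,-0.4,0.05,0],[-2.5,3,-0.4,0.05,0],[-2.4,3.1,-0.4,0.05,0],[-2.2,3.2,-0.4,0.05,0],[-2.1,3.3,-0.4,0.05,0]]]'

```text
clock: 0.93
position: [479.0, -214.8, 243.9]
ee_rot: [0.04, 0.999, 0.005, -0.006]
contact_force: [0.6, 1.0, 0.2]
gripper_width: -0.1
```

```bash
sed -i 's/\[round(dy\/n,3),grip\]/[round(float(dy)\/n,3),grip]/' h.py; python3 - <<'E'
from h import *
plan([500,-150,260],-3.3,grip=0)
st,p,m=pose(); im,d=optics.get_image("wrist"); cv2.imwrite("pics/w1.png",im); np.savez("w1.npz",im=im,d=d,pos=st["position"],q=st["ee_rot"])
E
```

```text
t 0.93 pos [ 479.  -214.8  243.9] yaw -4.5 F [0.6 1.  0.2] w -0.1
2 [[-0.78, 3.32, -0.79, -0.011, 0], [-0.82, 3.31, -0.79, -0.011, 0]]
```

View pics/w1.png

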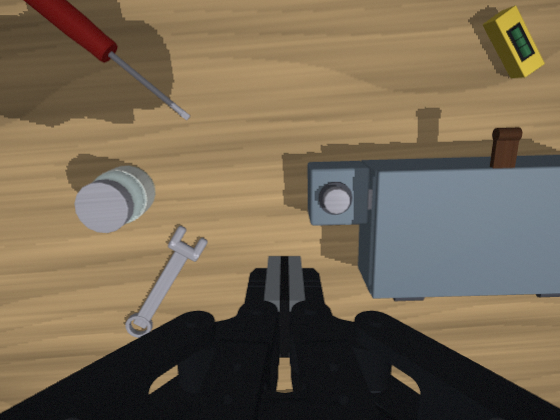

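The wrist view shows the button at about (337,200), the bar of the tab at (507,133), and the lid's front-right corner at (378,167).

```bash
python3 - <<'E'
from h import *
f=np.load("w1.npz"); st={"position":f["pos"],"ee_rot":f["q"]}; C=cam("wrist",st); P=cloud(C,f["d"])
q=P[185:220,318:358].reshape(-1,3); q=q[(q[:,2]>54)]; c,r=cv2.minEnclosingCircle(q[:,:2].astype(np.float32)); print("btn cloud",q.mean(0),c,r,len(q))
g=f["im"].mean(2)[180:222,315:362]; print("bright",plane(C,337,199,60))
Q=P[120:310,350:560]; m=(Q[...,2]>68)&(Q[...,2]<82); q=Q[m]; print("lid z",np.median(q[:,2]))
v,u=np.nonzero(m); 
# front edge (per column max -x), right edge
fe=np.array([Q[:,j][m[:,j]][0] for j in range(50,120) if m[:,j].any()]); print("front edge",np.polyfit(fe[:,1],fe[:,0],1), np.degrees(np.arctan(np.polyfit(fe[:,1],fe[:,0],1)[0])))
re=np.array([Q[i][m[i]][0] for i in range(60,170)]); pr=np.polyfit(re[:,0],re[:,1],1); print("right edge",pr,np.degrees(np.arctan(pr[0])), re[0],re[-1])
be=np.array([Q[:,j][m[:,j]][-1] for j in range(50,200) if m[:,j].any()]); print("back",np.polyfit(be[:,1],be[:,0],1))
print("tab",plane(C,507,133,76),P[130:137,498:516].reshape(-1,3).mean(0))
E
```

```text
btn cloud [ 506.58339998 -164.09570713   65.01140982] (462.6958312988281, -183.13839721679688) 62.75584411621094 546
bright [ 506.69214175 -162.87655183   60.        ]
lid z 75.36557698618046
front edge [5.51204059e-02 4.85885577e+02] 3.154973999639609
right edge [-5.38721350e-02 -1.00581408e+02] -3.0836651266442674 [ 487.73369537 -126.95563885   73.0411212 ] [ 601.32914399 -132.66138797   71.22618554]
back [3.51672796e-02 6.17620038e+02]
tab [453.78454382 -12.2189855   76.        ] [453.53675384 -13.5354703   77.47349192]
```

```bash
python3 - <<'E'
from h import *
plan([507,-173,75],-3.1,grip=0)
E
```

```text
t 0.98 pos [ 483.3 -210.7  244.6] yaw -4.3 F [2.  1.3 0.9] w -0.1
5 [[-0.44, 0.75, 3.4, -0.004, 0], [-0.45, 0.75, 3.4, -0.004, 0], [-0.45, 0.75, 3.4, -0.004, 0], [-0.45, 0.75, 3.4, -0.004, 0], [-0.46, 0.75, 3.4, -0.004, 0]]
```

Call:
send_rows --steps '[[[-0.5,0.75,3.4,0,0],[-0.5,0.75,3.4,0,0],[-0.4,0.75,3.4,0,0],[-0.4,0.75,3.4,0,0],[-0.4,0.75,3.2,0,0],[0,0,0,0,0],[0,0,0,0,0]]]'

```text
clock: 1.57
position: [512.9, -167.2, 73.3]
ee_rot: [0.032, 0.999, 0.004, -0.0]
contact_force: [0.5, -0.8, 1.0]
gripper_width: 0.1
```

```bash
python3 - <<'E'
from h import *
plan([507,-173,53],-3.1,grip=0,vmax=5)
E
```

```text
t 1.57 pos [ 512.9 -167.2   73.3] yaw -3.7 F [ 0.5 -0.8  1. ] w 0.1
5 [[0.11, -0.13, 0.4, -0.002, 0], [0.11, -0.13, 0.4, -0.002, 0], [0.11, -0.13, 0.4, -0.002, 0], [0.11, -0.13, 0.4, -0.002, 0], [0.11, -0.13, 0.4, -0.002, 0]]
```

Call:
send_rows --steps '[[[0.3,-0.3,0.2,0.01,0],[0.3,-0.3,0.3,0,0],[0,0,0.3,0,0],[0,0,0.4,0,0],[0,0,0.4,0,0],[0,0,0.4,0,0],[0,0,0.2,0,0],[0,0,0.1,0,0],[0,0,0,0,0],[0,0,0,0,0]]]'

```text
clock: 2.4
position: [509.8, -176.0, 56.1]
ee_rot: [0.039, 0.999, 0.003, 0.007]
contact_force: [0.2, 0.1, -0.3]
gripper_width: -0.3
```

```bash
python3 - <<'E'
from h import *
C=cam("side"); im,d=optics.get_image("side"); P=cloud(C,d)[165:270,215:330].reshape(-1,3)
print("lid z hist",np.histogram(P[:,2],bins=np.arange(60,200,10)))
q=P[(P[:,2]>85)]; 
plan([507,-173,53],-3.1,grip=0,vmax=5)
E
```

```text
lid z hist (array([ 220, 3647,   14,   28,   18,    4,    6,    9,    7,    3,    1,
          0,    0]), array([ 60,  70,  80,  90, 100, 110, 120, 130, 140, 150, 160, 170, 180,
       190]))
t 2.45 pos [ 509.9 -176.    56.1] yaw -4.5 F [-0.5  0.2  0.3] w -0.3
2 [[0.16, 0.14, 0.15, -0.012, 0], [0.15, 0.14, 0.15, -0.012, 0]]
```

```bash
python3 - <<'E'
from h import *
im,d=optics.get_image("wrist"); cv2.imwrite("pics/w2.png",im)
C=cam("wrist"); print(proj(C,[[507,-163,60],[510,-176,56]]), [d[150:270:10,300].round()])
E
```

```text
[[309.79404469 249.94938671]
 [282.66754794 254.13062   ]] [array([219., 221., 209., 189., 179., 181., 182., 181., 172., 172., 174.,
       149.], dtype=float32)]
```

View pics/w2.png

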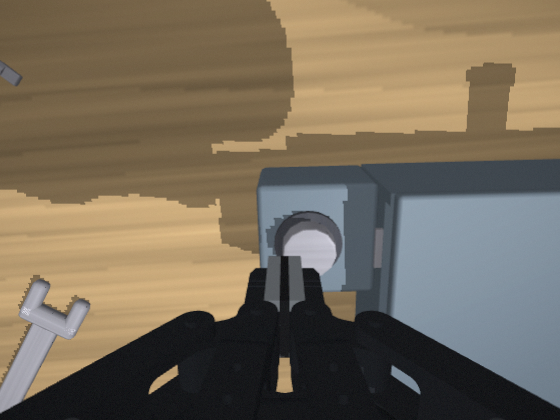

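The button is at (309,247) and the fingertips at (285,256), so they are a little off its centre. I'll shift onto it and press.

Call:
send_rows --steps '[[[0,0,-0.8,0,0],[0.3,0.7,0,-0.01,0],[0,0,0,0,0],[0,0,0.4,0,0],[0,0,0.4,0,0],[0,0,0.4,0,0],[0,0,0.3,0,0]]]'

```text
clock: 3.08
position: [508.2, -167.5, 50.2]
ee_rot: [0.033, 0.999, 0.003, 0.008]
contact_force: [-0.1, 0.8, 0.1]
gripper_width: 0.0
```

```bash
python3 - <<'E'
from h import *
C=cam("side"); im,d=optics.get_image("side"); P=cloud(C,d)[165:270,215:330].reshape(-1,3)
print("lid z hist",np.histogram(P[:,2],bins=np.arange(60,200,10))[0])
st,p,m=pose(); print(p,st["contact_force"],st["joint_efforts"],m[:,2])
b=cv2.resize(im[110:280,220:350],None,fx=3.5,fy=3.5,interpolation=cv2.INTER_CUBIC); cv2.imwrite("pics/s2.png",b)
E
```

```text
lid z hist [ 213 3641   34   22    9   10   20   12   11   14   25    0    0]
[ 507.74563956 -167.44193857   49.48083926] [ 0.14094136 -0.20786669 -0.57549342] [ 1.14239382e-01 -3.64157224e+01  1.43598095e+01  3.22461605e+00
  9.10504349e-02  3.51520675e-04] [ 0.01537601  0.00640528 -0.99986127]
```

View pics/s2.png

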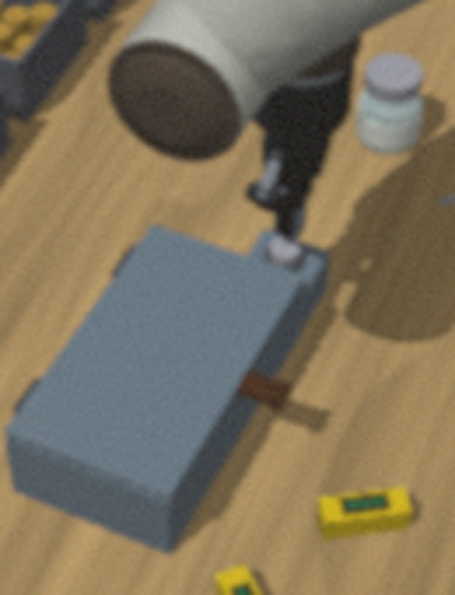

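```bash
python3 - <<'E'
from h import *
C=cam("side"); im,d=optics.get_image("side"); P=cloud(C,d)
print("btn",plane(C,301.4,181,60),"tip",plane(C,302.9,177,52), "TCPproj",proj(C,[[507.7,-167.4,49.5],[506.7,-163,60],[507.7,-167.4,70]]))
for v in range(160,192,2): print(v,[tuple(P[v,u].round().astype(int)) for u in (299,302,305)], im[v,302])
C=cam("wrist"); im,d=optics.get_image("wrist"); P=cloud(C,d); g=im[200:262,270:350]
cv2.imwrite("pics/w3.png",np.hstack([im, ]))
for v in range(200,300,8): print(v,[tuple(P[v,u].round().astype(int)) for u in (276,295,310,325)])
E
```

```text
btn [ 505.11141362 -159.91697935   60.        ] tip [ 509.32371305 -183.73219897   52.        ] TCPproj [[301.3391954  181.61336194]
 [301.25970382 180.1075871 ]
 [301.62947687 176.41253065]]
160 [(np.int64(503), np.int64(-126), np.int64(169)), (np.int64(498), np.int64(-133), np.int64(164)), (np.int64(495), np.int64(-150), np.int64(151))] [30 34 35]
162 [(np.int64(503), np.int64(-126), np.int64(161)), (np.int64(504), np.int64(-152), np.int64(139)), (np.int64(495), np.int64(-151), np.int64(143))] [30 32 37]
164 [(np.int64(501), np.int64(-121), np.int64(160)), (np.int64(508), np.int64(-166), np.int64(118)), (np.int64(494), np.int64(-149), np.int64(138))] [44 47 47]
166 [(np.int64(497), np.int64(-110), np.int64(164)), (np.int64(504), np.int64(-155), np.int64(122)), (np.int64(494), np.int64(-149), np.int64(130))] [39 41 42]
168 [(np.int64(497), np.int64(-112), np.int64(155)), (np.int64(495), np.int64(-128), np.int64(142)), (np.int64(494), np.int64(-152), np.int64(121))] [31 33 37]
170 [(np.int64(499), np.int64(-118), np.int64(142)), (np.int64(495), np.int64(-128), np.int64(134)), (np.int
[... 3453 characters left out ...]
4(-162), np.int64(90)), (np.int64(501), np.int64(-156), np.int64(82)), (np.int64(521), np.int64(-147), np.int64(46))]
280 [(np.int64(496), np.int64(-169), np.int64(96)), (np.int64(496), np.int64(-163), np.int64(96)), (np.int64(500), np.int64(-157), np.int64(90)), (np.int64(525), np.int64(-147), np.int64(47))]
288 [(np.int64(430), np.int64(-163), np.int64(213)), (np.int64(496), np.int64(-163), np.int64(101)), (np.int64(501), np.int64(-157), np.int64(94)), (np.int64(529), np.int64(-148), np.int64(48))]
296 [(np.int64(496), np.int64(-169), np.int64(107)), (np.int64(496), np.int64(-163), np.int64(106)), (np.int64(501), np.int64(-158), np.int64(99)), (np.int64(535), np.int64(-148), np.int64(46))]
```

Depth shows the fingertips are really at about z 68 although the state says 49.5. That explains the missing contact, so I'll keep lowering in small steps and watch the force.

Call:
send_rows --steps '[[[0,0,0.4,0,0],[0,0,0.4,0,0],[0,0,0,0,0]]]'

```text
clock: 3.48
position: [508.6, -167.7, 41.5]
ee_rot: [0.033, 0.999, 0.003, 0.008]
contact_force: [-0.2, 0.1, 0.1]
gripper_width: 0.3
```

Call:
send_rows --steps '[[[0,0,0.3,0,0],[0,0,0.3,0,0],[0,0,0,0,0]]]'

```text
clock: 3.73
position: [509.1, -167.9, 35.4]
ee_rot: [0.033, 0.999, 0.003, 0.008]
contact_force: [0.2, -0.2, 1.4]
gripper_width: -0.3
```

Call:
send_rows --steps '[[[0,0,0.2,0,0],[0,0,0.2,0,0],[0,0,0,0,0]]]'

```text
clock: 3.98
position: [509.3, -168.0, 32.5]
ee_rot: [0.032, 0.999, 0.003, 0.009]
contact_force: [-1.7, 1.2, 4.6]
gripper_width: 0.2
```

```bash
python3 - <<'E'
from h import *
st,p,m=pose(); print(p,st["contact_force"])
C=cam("wrist"); im,d=optics.get_image("wrist"); P=cloud(C,d)
for v in range(232,276,3): print(v,[tuple(P[v,u].round().astype(int).tolist()) for u in (276,295,310)],im[v,295])
E
```

```text
[ 509.33936319 -168.04783752   32.45067286] [-1.70460133  1.24756418  4.58022199]
232 [(492, -170, 47), (492, -162, 48), (493, -155, 46)] [57 53 53]
235 [(493, -170, 47), (493, -162, 50), (494, -155, 48)] [72 67 65]
238 [(494, -170, 50), (494, -162, 49), (494, -155, 50)] [73 68 66]
241 [(494, -170, 51), (495, -162, 50), (496, -156, 49)] [74 68 66]
244 [(496, -170, 50), (496, -162, 51), (497, -156, 51)] [114 108 108]
247 [(498, -170, 49), (497, -162, 53), (499, -156, 50)] [128 121 121]
250 [(498, -170, 52), (497, -162, 55), (499, -156, 53)] [143 134 136]
253 [(498, -170, 54), (498, -162, 55), (500, -156, 53)] [142 135 135]
256 [(498, -170, 58), (498, -162, 58), (501, -156, 54)] [109 105 102]
259 [(497, -170, 62), (498, -162, 62), (502, -156, 54)] [112 107 103]
262 [(498, -170, 64), (498, -163, 64), (504, -156, 53)] [113 107 104]
265 [(497, -170, 67), (498, -163, 66), (505, -156, 55)] [110 105 101]
268 [(498, -170, 68), (498, -163, 70), (503, -157, 61)] [112 108 104]
271 [(497, -170, 72), (498, -163, 72), (503, -157, 63)] [111 108 104]
274 [(498, -170, 73), (499, -163, 72), (502, -157, 67)] [110 106 101]
```

Call:
send_rows --steps '[[[0,0,0.2,0,0],[0,0,0.1,0,0],[0,0,0,0,0],[0,0,0,0,0]]]'

```text
clock: 4.37
position: [509.5, -168.1, 33.5]
ee_rot: [0.032, 0.999, 0.002, 0.009]
contact_force: [-1.6, 0.6, 4.8]
gripper_width: -0.1
```

```bash
python3 - <<'E'
from h import *
C=cam("side"); im,d=optics.get_image("side"); P=cloud(C,d)[165:270,215:330].reshape(-1,3)
print("lid z hist",np.histogram(P[:,2],bins=np.arange(60,200,10))[0])
st,p,m=pose(); print(p,st["contact_force"],im.shape); cv2.imwrite("pics/s3.png",im)
E
```

```text
lid z hist [349 357 659 684 725 678  99  19  51  22   0   0   0]
[ 509.44793063 -168.16708847   33.56091399] [-0.38863959  0.71932674  4.93134352] (420, 560, 3)
```

Call:
send_rows --steps '[[[0,0,-2,0,0],[0,0,-3.5,0,0.2],[0,0,-4,0,0.6],[0.5,2,-3.5,0,0.6],[0.6,3.5,-1.5,0,0.6],[0.6,3.5,0,0,0.6],[0.6,3.2,0,0,0.6],[0.5,1.5,0,0,0.6],[0,0,0,0,0.6],[0,0,0,0,0.6]]]'

```text
clock: 5.25
position: [488.5, -24.8, 184.3]
ee_rot: [0.034, 0.999, 0.005, 0.011]
contact_force: [0.3, -1.2, 0.4]
gripper_width: 51.3
```

```bash
python3 - <<'E'
from h import *
st,p,m=pose(); C=cam("wrist",st); im,d=optics.get_image("wrist"); cv2.imwrite("pics/w4.png",im); np.savez("w4.npz",im=im,d=d,pos=st["position"],q=st["ee_rot"])
plan([473,-11,180],-3.1,grip=.6)
E
```

```text
t 5.3 pos [488.5 -25.1 184.2] yaw -4.0 F [-0.9  0.2 -0.5] w 51.4
1 [[1.65, 1.3, 0.4, -0.015, 0.6]]
```

View pics/w4.png

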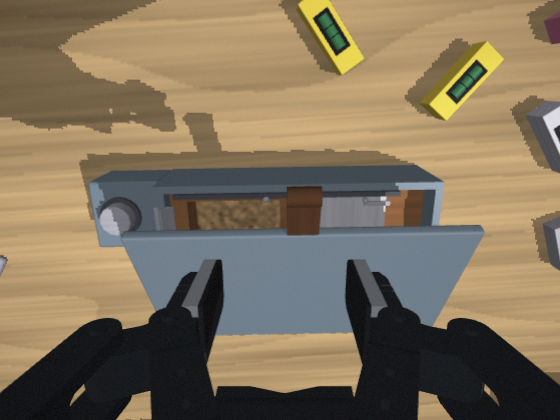

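The lid is popped and the bar is at about (305,195), just ahead of the open fingers, whose tips are at (213,263) and (358,263).

```bash
python3 - <<'E'
from h import *
f=np.load("w4.npz"); st={"position":f["pos"],"ee_rot":f["q"]}; C=cam("wrist",st); P=cloud(C,f["d"])
for v in range(184,236,4): print(v,[tuple(P[v,u].round().astype(int).tolist()) for u in (295,304,313)])
print("row edges of bar",[ (u,f["im"][192,u].tolist()) for u in range(280,330,4)])
print("fingers",[tuple(P[v,u].round().astype(int).tolist()) for v in (262,266,272,280) for u in (205,213,360,368)])
E
```

```text
184 [(487, -14, 65), (487, -7, 64), (488, 0, 65)]
188 [(468, -16, 144), (468, -11, 144), (468, -6, 145)]
192 [(469, -16, 147), (470, -11, 146), (470, -6, 147)]
196 [(471, -16, 148), (471, -11, 149), (472, -6, 147)]
200 [(473, -17, 149), (474, -11, 148), (474, -6, 148)]
204 [(476, -17, 148), (476, -12, 148), (476, -7, 148)]
208 [(480, -17, 142), (481, -11, 142), (481, -6, 142)]
212 [(483, -17, 141), (484, -12, 140), (484, -6, 140)]
216 [(486, -17, 138), (487, -12, 139), (487, -6, 140)]
220 [(489, -17, 137), (490, -12, 137), (490, -6, 139)]
224 [(492, -17, 136), (493, -12, 136), (493, -6, 136)]
228 [(495, -17, 136), (496, -12, 135), (496, -6, 135)]
232 [(499, -17, 133), (499, -12, 133), (500, -6, 133)]
row edges of bar [(280, [65, 59, 54]), (284, [61, 56, 52]), (288, [38, 52, 79]), (292, [31, 48, 75]), (296, [38, 51, 78]), (300, [34, 51, 76]), (304, [34, 51, 76]), (308, [37, 53, 79]), (312, [37, 52, 77]), (316, [35, 51, 77]), (320, [37, 52, 79]), (324, [53, 47, 47]), (328, [52, 48, 46])]
fingers [(475, -55, 215), (475, -52, 215), (479, 6, 216), (530, 31, 120), (474, -54, 220), (475, -51, 219), (479, 5, 220), (479, 8, 219), (475, -53, 224), (475, -50, 224), (479, 5, 224), (479, 7, 225), (475, -52, 229), (476, -49, 228), (478, 3, 231), (478, 6, 231)]
```

```bash
python3 - <<'E'
from h import *
plan([474,-11,170],-3.1,grip=.45)
E
```

```text
t 5.3 pos [488.5 -25.1 184.2] yaw -4.0 F [-0.9  0.2 -0.5] w 51.4
1 [[1.57, 1.29, 1.4, -0.015, 0.45]]
```

Call:
send_rows --steps '[[[1.55,1.3,0,-0.01,0.5],[0,0,1.5,0,0.5],[0,0,2.5,0,0.5],[0,0,2,0,0.5],[0,0,1.5,0,0.5],[0,0,0,0,0.5],[0,0,0,0,0.5]]]'

```text
clock: 5.88
position: [477.1, -16.1, 105.2]
ee_rot: [0.034, 0.999, 0.004, 0.011]
contact_force: [0.3, 0.1, 0.5]
gripper_width: 42.8
```

```bash
python3 - <<'E'
from h import *
plan([474,-11,103],-3.1,grip=.45)
E
```

```text
t 5.88 pos [477.1 -16.1 105.2] yaw -3.9 F [0.3 0.1 0.5] w 42.8
1 [[0.34, 0.48, 0.22, -0.014, 0.45]]
```

Call:
send_rows --steps '[[[0.35,0.5,0.2,-0.014,0.45],[0,0,0,0,0.45],[0,0,0,0,0.1],[0,0,0,0,0.1],[0,0,0,0,0.1],[0,0,0,0,0.1],[0,0,0,0,0.1],[0,0,0,0,0.1]]]'

```text
clock: 6.55
position: [475.9, -11.7, 106.2]
ee_rot: [0.028, 1.0, 0.005, 0.014]
contact_force: [1.4, -1.8, -2.7]
gripper_width: 18.7
```

Call:
send_rows --steps '[[[-0.43,0,-0.78,0,0.1],[-0.48,0,-0.75,0,0.1],[-0.52,0,-0.72,0,0.1],[-0.56,0,-0.7,0,0.1],[-0.59,0,-0.66,0,0.1],[-0.63,0,-0.63,0,0.1],[-0.66,0,-0.59,0,0.1],[-0.69,0,-0.56,0,0.1],[-0.72,0,-0.52,0,0.1],[-0.75,0,-0.48,0,0.1]]]'

```text
clock: 7.38
position: [534.4, -14.8, 169.1]
ee_rot: [0.03, 1.0, 0.006, 0.006]
contact_force: [2.3, 1.7, -9.4]
gripper_width: 18.4
```

Call:
send_rows --steps '[[[-0.77,0,-0.44,0,0.1],[-0.79,0,-0.4,0,0.1],[-0.82,0,-0.36,0,0.1],[-0.83,0,-0.31,0,0.1],[-0.85,0,-0.26,0,0.1],[-0.86,0,-0.22,0,0.1],[-0.87,0,-0.17,0,0.1],[-0.88,0,-0.12,0,0.1],[-0.89,0,-0.07,0,0.1],[-0.89,0,-0.02,0,0.1]]]'

```text
clock: 8.22
position: [609.5, -18.9, 191.7]
ee_rot: [0.031, 0.999, 0.007, -0.016]
contact_force: [-3.8, 2.2, -1.8]
gripper_width: 18.6
```

Call:
send_rows --steps '[[[-0.8,0,0,0,0.1],[-0.8,0,0.04,0,0.1],[-0.7,0,0.08,0,0.1],[-0.6,0,0.1,0,0.1],[-0.5,0,0.1,0,0.1],[-0.4,0,0.08,0,0.1],[-0.3,0,0.05,0,0.1],[-0.2,0,0.03,0,0.1]]]'

```text
clock: 8.88
position: [656.4, -21.4, 187.5]
ee_rot: [0.031, 0.999, 0.007, -0.017]
contact_force: [-2.4, 1.4, -1.3]
gripper_width: 17.6
```

Call:
send_rows --steps '[[[-0.2,0,0.03,0,0.1],[-0.1,0,0,0,0.1],[-0.1,0,0,0,0.1],[-0.1,0,0,0,0.1],[-0.05,0,0,0,0.1],[0,0,0,0,0.1],[0,0,0,0,0.1],[0,0,0,0,0.1],[0,0,0,0,0.1],[0,0,0,0,0.1]]]'

```text
clock: 9.72
position: [658.6, -21.5, 186.9]
ee_rot: [0.031, 0.999, 0.007, -0.021]
contact_force: [-2.1, 2.3, -0.9]
gripper_width: 18.0
```

Call:
send_rows --steps '[[[0,0,0,0,0.2],[0,0,0,0,0.4],[0,0,0,0,0.5],[0,0,-1,0,0.5],[0,0,-2,0,0.6],[0,0,-2.5,0,0.6],[0,0,-2,0,0.6]]]'

```text
clock: 10.3
position: [665.8, -25.3, 265.5]
ee_rot: [0.031, 0.999, 0.005, -0.016]
contact_force: [0.3, -0.2, 0.7]
gripper_width: 51.5
```

```bash
python3 - <<'E'
from h import *
plan([474,225,170],30,grip=.6,vmax=38)
C=cam("side"); im,d=optics.get_image("side"); P=cloud(C,d)[80:270,180:330].reshape(-1,3)
q=P[(P[:,2]>100)&(P[:,2]<240)]; print(len(q),np.percentile(q,[5,50,95],axis=0).round())
E
```

```text
t 10.3 pos [665.8 -25.3 265.5] yaw -3.5 F [ 0.3 -0.2  0.7] w 51.5
9 [[2.26, 2.64, 1.16, -0.065, 0.6], [2.09, 2.78, 1.16, -0.065, 0.6], [1.9, 2.91, 1.16, -0.065, 0.6], [1.71, 3.02, 1.16, -0.065, 0.6], [1.51, 3.13, 1.16, -0.065, 0.6], [1.3, 3.22, 1.16, -0.065, 0.6], [1.09, 3.3, 1.16, -0.065, 0.6], [0.88, 3.36, 1.16, -0.065, 0.6], [0.65, 3.41, 1.16, -0.065, 0.6]]
2193 [[ 619. -121.  106.]
 [ 632.  -11.  157.]
 [ 644.   90.  198.]]
```

Call:
send_rows --steps '[[[2.3,2.6,0,-0.065,0.6],[2.1,2.8,0.5,-0.065,0.6],[1.9,2.9,1.3,-0.065,0.6],[1.7,3,1.3,-0.065,0.6],[1.5,3.1,1.3,-0.065,0.6],[1.3,3.2,1.3,-0.065,0.6],[1.1,3.3,1.3,-0.065,0.6],[0.9,3.4,1.2,-0.065,0.6],[0.5,2.5,1,-0.065,0.6],[0,0,0,0,0.6]]]'

```text
clock: 11.18
position: [492.2, 222.7, 198.9]
ee_rot: [-0.271, 0.963, 0.006, 0.019]
contact_force: [0.0, 0.4, -0.9]
gripper_width: 51.1
```

```bash
python3 - <<'E'
from h import *
st,p,m=pose(); C=cam("wrist",st); im,d=optics.get_image("wrist"); P=cloud(C,d); cv2.imwrite("pics/w5.png",im); np.savez("w5.npz",im=im,d=d,pos=st["position"],q=st["ee_rot"])
print("expect px",proj(C,[[474,225,24]]))
q=P.reshape(-1,3); k=(abs(q[:,0]-474)<50)&(abs(q[:,1]-225)<50)&(q[:,2]>17)&(q[:,2]<30); q=q[k]; print(len(q),cv2.minAreaRect(q[:,:2].astype(np.float32)),q.mean(0))
plan([474,225,170],30,grip=.6)
E
```

```text
expect px [[295.73034604 152.03081747]]
1696 ((474.96881103515625, 225.92015075683594), (64.03831481933594, 21.986957550048828), 30.79460334777832) [473.90287534 225.23045978  25.3227489 ]
t 11.23 pos [493.8 222.1 200.3] yaw 31.3 F [-0.  -0.8  1.2] w 51.2
1 [[1.67, 1.27, 2.96, 0.022, 0.6]]
```

View pics/w5.png

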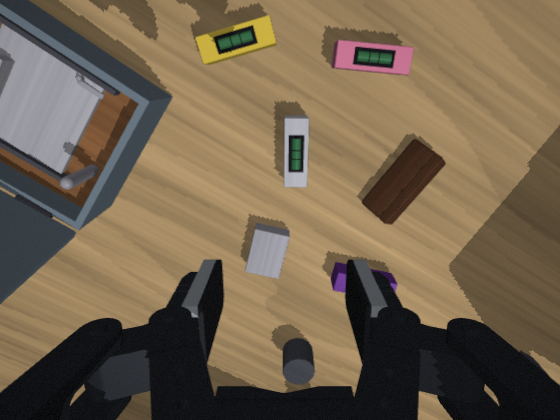

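The level is at (296,152) px, which puts it at (475,226) mm with a yaw of 31°, and there is space for the jaws on both sides.

```bash
python3 - <<'E'
from h import *
plan([475,225.8,60],30.8,grip=.6)
E
```

```text
t 11.23 pos [493.8 222.1 200.3] yaw 31.3 F [-0.  -0.8  1.2] w 51.2
4 [[0.5, 0.32, 3.49, 0.002, 0.6], [0.5, 0.32, 3.49, 0.002, 0.6], [0.5, 0.32, 3.49, 0.002, 0.6], [0.5, 0.32, 3.49, 0.002, 0.6]]
```

Call:
send_rows --steps '[[[0.5,0.3,3.5,0,0.6],[0.5,0.3,3.5,0,0.6],[0.5,0.3,3.5,0,0.6],[0.5,0.3,3,0,0.6],[0,0,0,0,0.6],[0,0,0,0,0.6]]]'

```text
clock: 11.73
position: [490.2, 230.3, 73.1]
ee_rot: [-0.269, 0.963, 0.01, 0.036]
contact_force: [0.6, 0.5, 0.4]
gripper_width: 51.2
```

```bash
python3 - <<'E'
from h import *
plan([475,225.8,-16],30.8,grip=.6,vmax=20)
E
```

```text
t 11.73 pos [490.2 230.3  73.1] yaw 31.2 F [0.6 0.5 0.4] w 51.2
5 [[0.44, 0.08, 1.75, 0.001, 0.6], [0.44, 0.08, 1.75, 0.001, 0.6], [0.44, 0.08, 1.75, 0.001, 0.6], [0.44, 0.08, 1.75, 0.001, 0.6], [0.44, 0.08, 1.75, 0.001, 0.6]]
```

Call:
send_rows --steps '[[[0.8,0.3,1.2,0,0.6],[0.6,0.1,1.5,0,0.6],[0.4,0,1.5,0,0.6],[0,0,1.2,0,0.6],[0,0,0,0,0.6]]]'

```text
clock: 12.15
position: [489.9, 232.3, 30.1]
ee_rot: [-0.267, 0.962, 0.014, 0.05]
contact_force: [0.4, 0.3, -1.3]
gripper_width: 51.2
```

```bash
python3 - <<'E'
from h import *
plan([475,225.8,-16],30.8,grip=.6,vmax=20); print(pose()[2][:,2])
E
```

```text
t 12.15 pos [489.9 232.3  30.1] yaw 31.1 F [ 0.4  0.3 -1.3] w 51.2
3 [[0.69, 0.07, 1.47, 0.001, 0.6], [0.69, 0.07, 1.47, 0.001, 0.6], [0.69, 0.07, 1.47, 0.001, 0.6]]
[ 0.08847772  0.05425414 -0.99459951]
```

Call:
send_rows --steps '[[[1,-0.1,0,0,0.6],[0.8,0,0.4,0,0.6],[0.6,0,0.6,0,0.6],[0.4,0,0.6,0,0.6],[0,0,0,0,0.6]]]'

```text
clock: 12.57
position: [472.2, 219.5, 17.7]
ee_rot: [-0.267, 0.962, 0.017, 0.057]
contact_force: [-0.5, -0.1, -0.7]
gripper_width: 51.3
```

```bash
python3 - <<'E'
from h import *
plan([478,227.5,-16],30.8,grip=.6,vmax=20); print(pose()[2][:,2],pose()[0]["joints"])
E
```

```text
t 12.57 pos [472.2 219.5  17.7] yaw 31.0 F [-0.5 -0.1 -0.7] w 51.3
2 [[-0.25, 0.19, 1.73, 0.001, 0.6], [-0.25, 0.19, 1.73, 0.001, 0.6]]
[ 0.10114652  0.06380477 -0.99282341] [ 0.7618458   0.39475985 -0.59486573  0.05285032 -0.46419901 -1.83792272]
```

Call:
send_rows --steps '[[[0,0.2,1.2,0,0.6],[0,0.1,1.2,0,0.6],[0.1,0,0.8,0,0.6],[0,0,0,0,0.6]]]'

```text
clock: 12.9
position: [473.7, 224.5, -13.9]
ee_rot: [-0.267, 0.962, 0.018, 0.059]
contact_force: [-0.9, 0.7, -0.3]
gripper_width: 51.2
```

```bash
python3 - <<'E'
from h import *
plan([479,228,-16],30.8,grip=.6,vmax=20); st,p,m=pose(); print(m[:,2], "pad xyz",p-30*m[:,2])
C=cam("wrist",st); im,d=optics.get_image("wrist"); P=cloud(C,d).reshape(-1,3); cv2.imwrite("pics/w6.png",im)
E
```

```text
t 12.9 pos [473.7 224.5 -13.9] yaw 31.0 F [-0.9  0.7 -0.3] w 51.2
1 [[-0.61, 0.03, 0.29, 0.004, 0.6]]
[ 0.10402916  0.06601985 -0.99238063] pad xyz [470.5557939  222.47968592  15.89784402]
```

View pics/w6.png

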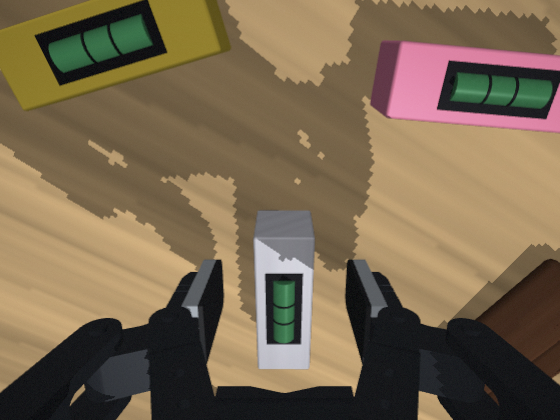

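The level at (284,300) lies between the open fingers. I'll make a small forward shift and then grip.

Call:
send_rows --steps '[[[-0.5,0,0.2,0,0.6],[0,0,0,0,0.1],[0,0,0,0,0.1],[0,0,0,0,0.1],[0,0,0,0,0.1],[0,0,0,0,0.1],[0,0,0,0,0.1]]]'

```text
clock: 13.53
position: [480.3, 228.8, -12.4]
ee_rot: [-0.267, 0.961, 0.019, 0.061]
contact_force: [-0.3, -0.5, -1.2]
gripper_width: 20.7
```

```bash
cat >> h.py <<'E'
def lev():
    o=np.load("grip.npy"); st,p,m=pose(); L=p+m@o; Z=np.load("gripz.npy"); print("level at",L.round(1),"tilt",(m@Z).round(3)); return L-p
E
python3 - <<'E'
from h import *
st,p,m=pose(); np.save("grip.npy",m.T@(np.array([475,225.8,0])-p)); np.save("gripz.npy",m.T@np.array([0,0,1.])); print(np.load("grip.npy"))
D=lev(); plan(np.array([542,-70,130])-D,-3.1,grip=.1,vmax=35)
E
```

```text
[  4.45027058   0.23669293 -13.10624407]
level at [475.  225.8   0. ] tilt [-0. -0.  1.]
t 13.53 pos [480.3 228.8 -12.4] yaw 31.1 F [-0.3 -0.5 -1.2] w 20.7
10 [[0.78, -2.87, -1.42, 0.06, 0.1], [0.61, -2.92, -1.42, 0.06, 0.1], [0.43, -2.95, -1.42, 0.06, 0.1], [0.25, -2.97, -1.42, 0.06, 0.1], [0.08, -2.98, -1.42, 0.06, 0.1], [-0.1, -2.98, -1.42, 0.06, 0.1], [-0.28, -2.97, -1.42, 0.06, 0.1], [-0.45, -2.94, -1.42, 0.06, 0.1], [-0.63, -2.91, -1.42, 0.06, 0.1], [-0.8, -2.87, -1.42, 0.06, 0.1]]
```

Call:
send_rows --steps '[[[0,0,-1,0,0.1],[0,0,-2,0,0.1],[0,0,-2.5,0,0.1],[0,0,-2.5,0,0.1],[0,0,-2.5,0,0.1],[0,0,-2,0,0.1],[0,0,-1,0,0.1]]]'

```text
clock: 14.12
position: [462.2, 216.4, 127.0]
ee_rot: [-0.267, 0.962, 0.017, 0.057]
contact_force: [0.0, 0.0, -0.8]
gripper_width: 20.8
```

```bash
python3 - <<'E'
from h import *
D=lev(); plan(np.array([542,-70,130])-D,-3.1,grip=.1,vmax=30)
E
```

```text
level at [457.  213.5 139.5] tilt [0.008 0.006 1.   ]
t 14.12 pos [462.2 216.4 127. ] yaw 31.0 F [ 0.   0.  -0.8] w 20.8
10 [[0.74, -2.87, 0.0, 0.06, 0.1], [0.57, -2.91, 0.0, 0.06, 0.1], [0.39, -2.94, 0.0, 0.06, 0.1], [0.22, -2.95, 0.0, 0.06, 0.1], [0.04, -2.96, 0.0, 0.06, 0.1], [-0.13, -2.96, 0.0, 0.06, 0.1], [-0.31, -2.95, 0.0, 0.06, 0.1], [-0.49, -2.92, 0.0, 0.06, 0.1], [-0.66, -2.89, 0.0, 0.06, 0.1], [-0.83, -2.84, 0.0, 0.06, 0.1]]
```

Call:
send_rows --steps '[[[0.7,-2.9,0,0.06,0.1],[0.6,-2.9,0,0.06,0.1],[0.4,-2.9,0,0.06,0.1],[0.2,-2.9,0,0.06,0.1],[0,-2.9,0,0.06,0.1],[-0.1,-2.9,0,0.06,0.1],[-0.3,-2.9,0,0.06,0.1],[-0.5,-2.9,0,0.06,0.1],[-0.6,-2.5,0,0.06,0.1],[0,0,0,0,0.1]]]'

```text
clock: 14.95
position: [538.4, -40.2, 130.9]
ee_rot: [0.008, 0.998, 0.038, 0.058]
contact_force: [0.0, -0.7, -0.1]
gripper_width: 20.3
```

```bash
python3 - <<'E'
from h import *
D=lev(); plan(np.array([542,-70,120])-D,-3.1,grip=.1,vmax=20); print(pose()[2][:,2])
E
```

```text
level at [532.5 -40.9 143.4] tilt [ 0.012 -0.074  0.997]
t 14.95 pos [538.4 -40.2 130.9] yaw -1.2 F [ 0.  -0.7 -0.1] w 20.3
2 [[-0.37, -1.54, 1.1, 0.017, 0.1], [-0.39, -1.53, 1.1, 0.017, 0.1]]
[ 0.11632102  0.07583864 -0.99031203]
```

Call:
send_rows --steps '[[[-0.4,-1.6,0.5,0.017,0.1],[-0.4,-1.5,1,0.017,0.1],[0,0,0,0,0.1],[0,0,0,0,0.1]]]'

```text
clock: 15.28
position: [546.9, -73.0, 116.6]
ee_rot: [0.027, 0.997, 0.04, 0.058]
contact_force: [-0.0, 0.4, -0.4]
gripper_width: 20.3
```

```bash
python3 - <<'E'
from h import *
D=lev(); plan(np.array([542,-70,50])-D,-3.1,grip=.1,vmax=15); print(pose()[2][:,2])
im,d=optics.get_image("wrist"); cv2.imwrite("pics/w7.png",im)
E
```

```text
level at [540.9 -73.5 129.1] tilt [ 0.01  -0.08   0.997]
t 15.28 pos [546.9 -73.  116.6] yaw -3.4 F [-0.   0.4 -0.4] w 20.3
6 [[0.14, -0.05, 1.31, -0.001, 0.1], [0.14, -0.05, 1.31, -0.001, 0.1], [0.14, -0.05, 1.31, -0.001, 0.1], [0.14, -0.05, 1.31, -0.001, 0.1], [0.14, -0.05, 1.31, -0.001, 0.1], [0.14, -0.05, 1.31, -0.001, 0.1]]
[ 0.11836964  0.07672437 -0.99000101]
```

View pics/w7.png

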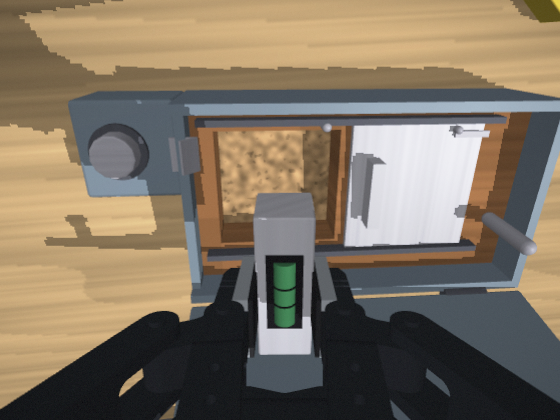

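The wrist view shows the compartment opening at columns 215–342 and rows 130–245, with the cover and its fin to the right at about (365,190). The level is held straight over the opening.

```bash
python3 - <<'E'
from h import *
C=cam("wrist"); print(plane(C,[217,333,336,210],[129,127,240,246],40).round(1))
th=np.radians(-3.1); A=np.array([[np.cos(th),-np.sin(th)],[np.sin(th),np.cos(th)]])
for x,y in [(-45,-95),(-45,-15),(33,-15),(33,-95)]:
    w=A@[x,y]+[551,-15.5]; print(w.round(1),proj(C,[[*w,40]]).round())
# fin and cover edge in depth
im,d=optics.get_image("wrist"); P=cloud(C,d); q=P[130:240,345:400].reshape(-1,3); f=q[(q[:,2]>52)&(q[:,2]<66)]; print("fin pts",len(f),np.percentile(f,[5,50,95],axis=0).round(1))
E
```

```text
[[ 500.4 -104.7   40. ]
 [ 504.   -32.6   40. ]
 [ 585.5  -30.1   40. ]
 [ 581.7 -119.5   40. ]]
[ 500.9 -107.9] [[212. 130.]]
[505.3 -28. ] [[340. 128.]]
[583.1 -32.3] [[333. 237.]]
[ 578.8 -112.1] [[220. 242.]]
fin pts 1134 [[524.5 -14.   53.5]
 [543.8 -10.6  60.2]
 [565.5  -5.6  61.4]]
```

Call:
send_rows --steps '[[[0.1,0.3,1.3,0,0.1],[0.2,0,1.4,0,0.1],[0.2,0,1.4,0,0.1],[0.2,0,1.3,0,0.1],[0.2,0,1.2,0,0.1],[0,0,0,0,0.1],[0,0,0,0,0.1]]]'

```text
clock: 15.97
position: [547.6, -57.1, 54.5]
ee_rot: [0.021, 0.997, 0.041, 0.063]
contact_force: [-0.2, 0.0, 0.2]
gripper_width: 20.6
```

```bash
python3 - <<'E'
from h import *
D=lev(); plan(np.array([542,-70,12])-D,-3.1,grip=.1,vmax=12); print(pose()[2][:,2])
E
```

```text
level at [541.6 -57.7  66.9] tilt [ 0.001 -0.081  0.997]
t 15.97 pos [547.6 -57.1  54.5] yaw -2.7 F [-0.2  0.   0.2] w 20.6
5 [[0.12, -0.34, 1.07, 0.001, 0.1], [0.12, -0.34, 1.07, 0.001, 0.1], [0.11, -0.34, 1.07, 0.001, 0.1], [0.11, -0.34, 1.07, 0.001, 0.1], [0.11, -0.34, 1.07, 0.001, 0.1]]
[ 0.12727084  0.07922834 -0.98869864]
```

Call:
send_rows --steps '[[[0.1,-0.9,0,0,0.1],[0,-0.8,0.3,0,0.1],[0.1,-0.2,0.8,0,0.1],[0.1,-0.2,0.8,0,0.1],[0.1,-0.2,0.8,0,0.1],[0,0,0,0,0.1],[0,0,0,0,0.1]]]'

```text
clock: 16.55
position: [548.4, -79.5, 26.2]
ee_rot: [0.02, 0.997, 0.041, 0.066]
contact_force: [-0.1, -0.1, -0.2]
gripper_width: 20.6
```

```bash
python3 - <<'E'
from h import *
D=lev(); plan(np.array([542,-70,11])-D,-3.1,grip=.1,vmax=8); print(pose()[2][:,2])
E
```

```text
level at [542.3 -80.1  38.6] tilt [-0.006 -0.081  0.997]
t 16.55 pos [548.4 -79.5  26.2] yaw -2.6 F [-0.1 -0.1 -0.2] w 20.6
4 [[0.11, 0.19, 0.7, 0.002, 0.1], [0.11, 0.19, 0.7, 0.002, 0.1], [0.11, 0.19, 0.7, 0.002, 0.1], [0.11, 0.19, 0.7, 0.002, 0.1]]
[ 0.13370624  0.07966916 -0.98781348]
```

Call:
send_rows --steps '[[[0.1,0.5,0.4,0,0.1],[0.1,0.3,0.7,0,0.1],[0.1,0,0.7,0,0.1],[0.1,0,0.6,0,0.1],[0,0,0,0,0.1],[0,0,0,0,0.1]]]'

```text
clock: 17.05
position: [547.8, -67.7, -0.3]
ee_rot: [0.02, 0.997, 0.041, 0.066]
contact_force: [0.2, 0.3, -0.2]
gripper_width: 20.6
```

```bash
python3 - <<'E'
from h import *
D=lev(); plan(np.array([542,-70,8])-D,-3.1,grip=.1,vmax=4); print(pose()[2][:,2])
E
```

```text
level at [541.7 -68.3  12.1] tilt [-0.005 -0.081  0.997]
t 17.05 pos [ 5.478e+02 -6.770e+01 -3.000e-01] yaw -2.6 F [ 0.2  0.3 -0.2] w 20.6
2 [[0.01, -0.1, 0.2, 0.005, 0.1], [0.01, -0.1, 0.2, 0.005, 0.1]]
[ 0.13286417  0.07964577 -0.98792898]
```

Call:
send_rows --steps '[[[0,0,0.15,0,0.1],[0,0,0.15,0,0.1],[0,0,0.1,0,0.1],[0,0,0,0,0.1]]]'

```text
clock: 17.38
position: [548.8, -67.3, -4.2]
ee_rot: [0.019, 0.997, 0.041, 0.066]
contact_force: [-0.2, -0.5, -1.0]
gripper_width: 20.6
```

Call:
send_rows --steps '[[[0,0,0.15,0,0.1],[0,0,0,0,0.1],[0,0,0,0,0.3],[0,0,0,0,0.4],[0,0,0,0,0.4],[0,0,0,0,0.4]]]'

```text
clock: 17.88
position: [550.4, -67.4, -2.9]
ee_rot: [0.019, 0.997, 0.041, 0.068]
contact_force: [-0.2, 0.1, 0.4]
gripper_width: 34.3
```

Call:
send_rows --steps '[[[-0.07,0.04,-0.5,0,0.4],[-0.1,0.06,-0.8,0,0.4],[-0.2,0.12,-1.5,0,0.4],[-0.25,0.15,-2,0,0.4],[-0.3,0.2,-2.5,0,0.4],[-0.2,0.2,-2,0,0.2],[0,0,0,0,0],[0,0,0,0,0]]]'

```text
clock: 18.55
position: [548.7, -68.1, 98.0]
ee_rot: [0.019, 0.997, 0.041, 0.068]
contact_force: [-0.1, -0.4, -0.5]
gripper_width: 0.6
```

```bash
python3 - <<'E'
from h import *
st,p,m=pose(); print(p,m[:,2]); C=cam("wrist",st); im,d=optics.get_image("wrist"); cv2.imwrite("pics/w8.png",im); P=cloud(C,d)
q=P.reshape(-1,3); k=(abs(q[:,0]-542)<39)&(abs(q[:,1]+70)<39)&(q[:,2]>24)&(q[:,2]<38); q=q[k]
print("level top",len(q),cv2.minAreaRect(q[:,:2].astype(np.float32)),np.percentile(q[:,2],[5,50,95]))
q=P.reshape(-1,3); k=(abs(q[:,0]-544)<30)&(abs(q[:,1]+8)<15)&(q[:,2]>56)&(q[:,2]<64); f=q[k]; print("fin",len(f),np.percentile(f,[5,50,95],axis=0).round(1))
C=cam("side"); im,d=optics.get_image("side"); P=cloud(C,d)[80:270,180:330].reshape(-1,3)
q=P[(P[:,2]>100)&(P[:,2]<240)&(P[:,0]>600)]; print(len(q),np.percentile(q,[5,50,95],axis=0).round())
E
```

```text
[548.7366263  -68.07373842  98.03121154] [ 0.13692067  0.07865952 -0.987454  ]
level top 3918 ((542.390625, -70.00102996826172), (77.20599365234375, 77.95198822021484), 0.03091541677713394) [27.57824508 33.10525983 35.97100098]
fin 1147 [[524.8 -13.9  57.1]
 [543.9 -10.   60.3]
 [565.4  -5.5  61.3]]
1964 [[620. -98. 106.]
 [632.   0. 153.]
 [645.  91. 200.]]
```

View pics/w8.png

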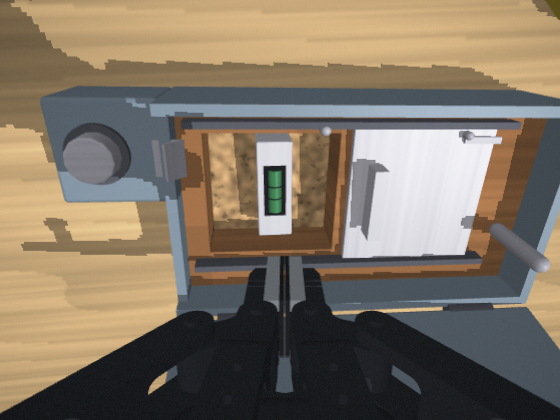

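The level is lying flat, base down, in the compartment at (275,185), and the fin is at (368,190). Next I'll push the cover.

Call:
send_rows --steps '[[[0,2.5,0,0,0],[0,3,0,0,0],[0,2.5,0,0,0],[0,1,0,0,0],[0.1,-0.1,1.2,0,0],[0.2,-0.1,1.6,0,0],[0.1,-0.1,1.2,0,0],[0,0,0,0,0],[0,0,0,0,0]]]'

```text
clock: 19.4
position: [547.5, 24.6, 54.4]
ee_rot: [0.02, 0.997, 0.038, 0.059]
contact_force: [-0.0, -0.2, 0.6]
gripper_width: -0.1
```

```bash
python3 - <<'E'
from h import *
plan([547,22,29],-3.1,grip=0,vmax=10); print(pose()[2][:,2])
E
```

```text
t 19.4 pos [547.5  24.6  54.4] yaw -2.6 F [-0.  -0.2  0.6] w -0.1
3 [[0.11, -0.16, 0.83, 0.003, 0], [0.11, -0.16, 0.83, 0.003, 0], [0.11, -0.16, 0.83, 0.003, 0]]
[ 0.11933036  0.07408155 -0.99008696]
```

Call:
send_rows --steps '[[[0.1,0,0.8,0,0],[0.1,-0.2,0.8,0,0],[0.1,-0.2,0.7,0,0],[0,0,0,0,0],[0,0,0,0,0]]]'

```text
clock: 19.82
position: [547.1, 21.7, 28.7]
ee_rot: [0.021, 0.997, 0.038, 0.059]
contact_force: [-0.6, 0.3, -0.8]
gripper_width: 0.2
```

```bash
python3 - <<'E'
from h import *
plan([547,22,29],-3.1,grip=0,vmax=10); print(pose()[2][:,2])
E
```

```text
t 19.82 pos [547.1  21.7  28.7] yaw -2.6 F [-0.6  0.3 -0.8] w 0.2
1 [[0.01, 0.04, -0.03, 0.008, 0]]
[ 0.11879146  0.07365099 -0.99018388]
```

Call:
send_rows --steps '[[[0,-0.8,-0.06,0,0],[0,-0.8,-0.06,0,0],[0,-0.8,-0.06,0,0],[0,-0.8,-0.06,0,0],[0,-0.8,-0.06,0,0],[0,-0.8,-0.06,0,0],[0,-0.8,-0.06,0,0]]]'

```text
clock: 20.4
position: [545.1, -39.1, 29.9]
ee_rot: [0.02, 0.997, 0.039, 0.06]
contact_force: [-0.1, 0.4, 0.7]
gripper_width: 0.2
```

```bash
python3 - <<'E'
from h import *
plan([541,-82,29],-3.1,grip=0,vmax=8); st,p,m=pose(); C=cam("wrist",st); im,d=optics.get_image("wrist"); P=cloud(C,d)
q=P.reshape(-1,3); k=(abs(q[:,0]-522)<8)&(q[:,1]<20)&(q[:,1]>-110)&(q[:,2]>55)&(q[:,2]<63); f=q[k]; print("fin",len(f),np.percentile(f,[5,50,95],axis=0).round(1))
E
```

```text
t 20.4 pos [545.1 -39.1  29.9] yaw -2.6 F [-0.1  0.4  0.7] w 0.2
6 [[0.04, -0.72, -0.05, 0.001, 0], [0.04, -0.72, -0.05, 0.001, 0], [0.04, -0.72, -0.05, 0.001, 0], [0.03, -0.72, -0.05, 0.001, 0], [0.03, -0.72, -0.05, 0.001, 0], [0.03, -0.72, -0.05, 0.001, 0]]
fin 587 [[521.2 -60.3  56.1]
 [524.4 -56.5  60.3]
 [529.7 -52.6  61.5]]
```

Call:
send_rows --steps '[[[0,-0.8,-0.06,0,0],[0,-0.8,-0.06,0,0],[0,-0.8,-0.06,0,0],[0,-0.8,-0.06,0,0],[0,-0.6,-0.05,0,0],[0,-0.4,-0.03,0,0],[0,-0.4,-0.03,0,0],[0,-0.3,0,0,0]]]'

```text
clock: 21.12
position: [543.4, -79.7, 29.9]
ee_rot: [0.024, 0.997, 0.049, 0.061]
contact_force: [-3.1, 13.1, 4.5]
gripper_width: 0.1
```

```bash
python3 - <<'E'
from h import *
plan([541,-84,29],-3.1,grip=0,vmax=8); st,p,m=pose(); C=cam("wrist",st); im,d=optics.get_image("wrist"); P=cloud(C,d)
q=P.reshape(-1,3); k=(abs(q[:,0]-522)<8)&(q[:,1]<20)&(q[:,1]>-118)&(q[:,2]>55)&(q[:,2]<63); f=q[k]; print("fin",len(f),np.percentile(f,[5,50,95],axis=0).round(1))
E
```

```text
t 21.12 pos [543.4 -79.7  29.9] yaw -3.1 F [-3.1 13.1  4.5] w 0.1
1 [[0.22, -0.44, 0.02, -0.001, 0]]
fin 1068 [[ 517.  -116.9   55.8]
 [ 525.2  -95.8   60. ]
 [ 529.5  -77.    61.9]]
```

Call:
send_rows --steps '[[[0,-0.3,0,0,0],[0,-0.2,0,0,0],[0,0,0,0,0],[0,0.6,0,0,0],[0,1.5,-0.5,0,0],[0,0.5,-2,0,0],[0,0,-2.5,0,0],[0,0,-2,0,0],[0,0,0,0,0]]]'

```text
clock: 21.92
position: [535.0, -60.4, 103.2]
ee_rot: [0.023, 0.997, 0.051, 0.059]
contact_force: [1.9, 0.2, 0.5]
gripper_width: -0.0
```

```bash
python3 - <<'E'
from h import *
plan([541,-84,100],-3.1,grip=0,vmax=8); st,p,m=pose(); print(m[:,2]);C=cam("wrist",st); im,d=optics.get_image("wrist"); P=cloud(C,d)
q=P.reshape(-1,3); k=(abs(q[:,0]-532)<12)&(q[:,1]<-70)&(q[:,1]>-112)&(q[:,2]>55)&(q[:,2]<63); f=q[k]; print("fin",len(f),np.percentile(f,[5,50,95],axis=0).round(1))
k=(abs(q[:,0]-532)<20)&(q[:,1]<10)&(q[:,1]>-80)&(q[:,2]>43)&(q[:,2]<50); f=q[k]; print("plate",len(f),np.percentile(f,[1,50,99],axis=0).round(1))
E
```

```text
t 21.92 pos [535.  -60.4 103.2] yaw -3.0 F [1.9 0.2 0.5] w -0.0
4 [[-0.17, -0.59, 0.04, 0.0, 0], [-0.17, -0.59, 0.04, 0.0, 0], [-0.17, -0.59, 0.04, 0.0, 0], [-0.17, -0.59, 0.04, 0.0, 0]]
[ 0.12032342  0.09840493 -0.98784551]
fin 554 [[ 521.2 -100.9   59.3]
 [ 531.5  -97.1   60.5]
 [ 542.5  -93.3   61.5]]
plate 5048 [[512.4 -79.5  45.1]
 [530.7 -53.9  46.5]
 [551.6 -27.5  47.9]]
```

```bash
python3 - <<'E'
from h import *
for n in ["side","scene"]:
    C=cam(n); im,d=optics.get_image(n); P=cloud(C,d); hsv=cv2.cvtColor(im,cv2.COLOR_BGR2HSV)
    k=(abs(P[...,0]-650)<40)&(abs(P[...,1]+20)<30)&(P[...,2]>180)&(P[...,2]<245)
    q=P[k]; print(n,len(q)); 
    if len(q): print(np.percentile(q,[2,50,98],axis=0).round(1)); t=q[q[:,2]>213]; print("top",len(t),t.mean(0) if len(t) else 0, np.ptp(t,0) if len(t) else 0)
plan([653,-17,260],-3.1,grip=.5,vmax=30)
E
```

```text
side 222
[[633.7 -47.4 181.6]
 [640.5 -17.6 196.5]
 [650.6   8.9 231.5]]
top 62 [645.30827746 -18.95193852 225.21633449] [12.66434832 22.02409642 20.28905543]
scene 403
[[642.1 -48.1 181.2]
 [647.4 -19.3 196.4]
 [655.6   7.4 232. ]]
top 115 [651.7029491  -20.02159188 225.54535204] [12.89328209 21.58523966 20.15017007]
t 22.07 pos [532.4 -60.2  99. ] yaw -3.1 F [-0.1  0.7 -0.5] w -0.3
7 [[-1.93, 0.93, -2.02, 0.0, 0.5], [-1.93, 0.93, -2.02, 0.0, 0.5], [-1.93, 0.93, -2.02, 0.0, 0.5], [-1.93, 0.93, -2.02, 0.0, 0.5], [-1.93, 0.93, -2.02, 0.0, 0.5], [-1.93, 0.93, -2.02, 0.0, 0.5], [-1.93, 0.93, -2.02, 0.0, 0.5]]
```

Call:
send_rows --steps '[[[-0.4,0.6,-3.5,0,0],[-0.4,0.6,-3.5,0,0.5],[-0.4,0.6,-3.5,0,0.5],[-0.6,0.6,-3.5,0,0.5],[-1.5,0.8,-1.5,0,0.5],[-2.5,1,0,0,0.5],[-2.5,0.6,0.3,0,0.5],[-2,0,0.3,0,0.5],[0,0,0,0,0.5]]]'

```text
clock: 22.82
position: [618.7, -34.1, 254.5]
ee_rot: [0.027, 0.997, 0.049, 0.043]
contact_force: [0.0, 0.3, 0.1]
gripper_width: 43.0
```

```bash
python3 - <<'E'
from h import *
st,p,m=pose(); z=m[:,2]; print(z); T=np.array([648.5,-19.5,225])+38*z; print(T); plan([T[0],T[1],235],-3.1,grip=.5,vmax=20)
E
```

```text
[ 0.08860958  0.096123   -0.99141753]
[651.86716391 -15.84732616 187.32613398]
t 22.82 pos [618.7 -34.1 254.5] yaw -3.4 F [0.  0.3 0.1] w 43.0
3 [[-1.01, 0.59, 0.8, -0.001, 0.5], [-1.01, 0.59, 0.8, -0.001, 0.5], [-1.01, 0.59, 0.8, -0.001, 0.5]]
```

Call:
send_rows --steps '[[[-1.1,0.6,0.4,0,0.5],[-1.1,0.6,0.4,0,0.5],[-0.9,0.4,0.6,0,0.5],[0,0,0,0,0.5],[0,0,0,0,0.5]]]'

```text
clock: 23.23
position: [651.7, -18.3, 235.7]
ee_rot: [0.028, 0.998, 0.049, 0.036]
contact_force: [0.1, 0.1, 0.3]
gripper_width: 42.8
```

```bash
python3 - <<'E'
from h import *
st,p,m=pose(); z=m[:,2]; print(z); T=np.array([648.5,-19.5,225])+38*z; print(T); plan(T,-3.1,grip=.5,vmax=15)
E
```

```text
[ 0.07504103  0.09475968 -0.99266784]
[651.35155897 -15.89913222 187.27862194]
t 23.23 pos [651.7 -18.3 235.7] yaw -3.4 F [0.1 0.1 0.3] w 42.8
4 [[0.1, -0.06, 1.21, -0.001, 0.5], [0.1, -0.06, 1.21, -0.001, 0.5], [0.1, -0.06, 1.21, -0.001, 0.5], [0.1, -0.06, 1.21, -0.001, 0.5]]
```

Call:
send_rows --steps '[[[0.1,-0.1,1.2,0,0.5],[0.1,-0.1,1.2,0,0.5],[0.1,-0.1,1.2,0,0.5],[0.1,-0.1,1.1,0,0.5],[0,0,0,0,0.5]]]'

```text
clock: 23.65
position: [648.6, -18.2, 186.7]
ee_rot: [0.028, 0.998, 0.048, 0.036]
contact_force: [-0.5, 0.1, -1.2]
gripper_width: 42.3
```

```bash
python3 - <<'E'
from h import *
st,p,m=pose(); z=m[:,2]; print(z); T=np.array([648.5,-19.5,225])+38*z; print(T); plan(T,-3.1,grip=.5,vmax=15)
E
```

```text
[ 0.07380132  0.09469018 -0.99276741]
[651.30445009 -15.90177298 187.27483834]
t 23.65 pos [648.6 -18.2 186.7] yaw -3.4 F [-0.5  0.1 -1.2] w 42.3
1 [[-0.26, 0.25, -0.01, -0.006, 0.5]]
```

Call:
send_rows --steps '[[[-0.25,0.25,0,0,0.5],[0,0,0,0,0.1],[0,0,0,0,0.1],[0,0,0,0,0.1],[0,0,0,0,0.1],[0,0,0,0,0.1]]]'

```text
clock: 24.15
position: [649.9, -18.2, 188.9]
ee_rot: [0.027, 0.998, 0.046, 0.035]
contact_force: [-0.3, -0.6, -2.2]
gripper_width: 19.2
```

```bash
cat >> h.py <<'E'
def arc(phi,dphi=-.055,n=10):
    st,p,m=pose(); th=np.radians(-3.1); ex=np.array([np.cos(th),np.sin(th),0])
    print("t",round(st["clock"],2),"pos",p.round(1),"z",m[:,2].round(3),"F",np.round(st["contact_force"],1),"w",round(st["gripper_width"],1))
    for i in range(n):
        f=phi+(i+.5)*dphi; D=162*dphi*(np.sin(f)*ex+np.cos(f)*np.array([0,0,1])); print([round(float(x),2) for x in m.T@D/10],round(f,2))
E
python3 - <<'E'
from h import *
arc(1.775)
E
```

```text
t 24.15 pos [649.9 -18.2 188.9] z [ 0.072  0.09  -0.993] F [-0.3 -0.6 -2.2] w 19.2
[0.86, 0.02, -0.21] 1.75
[0.88, 0.01, -0.17] 1.69
[0.88, 0.01, -0.12] 1.64
[0.89, 0.0, -0.07] 1.58
[0.89, -0.0, -0.02] 1.53
[0.89, -0.01, 0.03] 1.47
[0.89, -0.01, 0.08] 1.42
[0.88, -0.02, 0.12] 1.36
[0.87, -0.02, 0.17] 1.31
[0.86, -0.02, 0.22] 1.25
```

Call:
send_rows --steps '[[[0.86,0,-0.21,0,0.1],[0.88,0,-0.17,0,0.1],[0.88,0,-0.12,0,0.1],[0.89,0,-0.07,0,0.1],[0.89,0,-0.02,0,0.1],[0.89,0,0.03,0,0.1],[0.89,0,0.08,0,0.1],[0.88,0,0.12,0,0.1],[0.87,0,0.17,0,0.1]]]'

```text
clock: 24.9
position: [565.9, -13.7, 184.4]
ee_rot: [0.029, 0.998, 0.046, 0.04]
contact_force: [6.9, -0.9, -10.3]
gripper_width: 18.1
```

```bash
python3 - <<'E'
from h import *
st,p,m=pose(); b=p-38*m[:,2]; print("bar est",b.round(1),"phi",np.arctan2(b[2]-66,615.9-b[0]))
arc(np.arctan2(b[2]-66,615.9-b[0]))
E
```

```text
bar est [562.8 -17.2 222.1] phi 1.2431340360665686
t 24.9 pos [565.9 -13.7 184.4] z [ 0.081  0.09  -0.993] F [  6.9  -0.9 -10.3] w 18.1
[0.86, -0.03, 0.24] 1.22
[0.84, -0.03, 0.29] 1.16
[0.82, -0.04, 0.34] 1.11
[0.8, -0.04, 0.38] 1.05
[0.78, -0.05, 0.42] 1.0
[0.76, -0.05, 0.47] 0.94
[0.73, -0.05, 0.51] 0.89
[0.7, -0.06, 0.55] 0.83
[0.67, -0.06, 0.58] 0.78
[0.64, -0.06, 0.62] 0.72
```

Call:
send_rows --steps '[[[0.86,0,0.26,0,0.1],[0.84,0,0.31,0,0.1],[0.82,0,0.36,0,0.1],[0.8,0,0.4,0,0.1],[0.78,0,0.44,0,0.1],[0.76,0,0.48,0,0.1],[0.73,0,0.52,0,0.1],[0.7,0,0.55,0,0.1]]]'

```text
clock: 25.57
position: [509.2, -10.6, 151.2]
ee_rot: [0.032, 0.997, 0.046, 0.057]
contact_force: [5.5, -3.5, -4.2]
gripper_width: 18.7
```

```bash
python3 - <<'E'
from h import *
st,p,m=pose(); b=p-38*m[:,2]; f=np.arctan2(b[2]-66,615.9-b[0]); print("bar est",b.round(1),"phi",f,"r",np.hypot(b[2]-66,615.9-b[0]))
arc(f)
E
```

```text
bar est [504.8 -13.9 188.8] phi 0.8353199452824857 r 165.59562819175437
t 25.57 pos [509.2 -10.6 151.2] z [ 0.117  0.087 -0.989] F [ 5.5 -3.5 -4.2] w 18.7
[0.71, -0.06, 0.54] 0.81
[0.68, -0.06, 0.57] 0.75
[0.64, -0.07, 0.61] 0.7
[0.61, -0.07, 0.65] 0.64
[0.57, -0.07, 0.68] 0.59
[0.54, -0.07, 0.71] 0.53
[0.5, -0.08, 0.74] 0.48
[0.45, -0.08, 0.76] 0.42
[0.41, -0.08, 0.79] 0.37
[0.37, -0.08, 0.81] 0.31
```

Call:
send_rows --steps '[[[0.71,0,0.56,0,0.1],[0.68,0,0.6,0,0.1],[0.64,0,0.63,0,0.1],[0.61,0,0.66,0,0.1],[0.57,0,0.7,0,0.1],[0.54,0,0.72,0,0.1],[0.5,0,0.75,0,0.1]]]'

```text
clock: 26.15
position: [477.4, -8.6, 109.9]
ee_rot: [0.035, 0.996, 0.045, 0.075]
contact_force: [1.1, -5.9, 0.6]
gripper_width: 18.2
```

```bash
python3 - <<'E'
from h import *
st,p,m=pose(); b=p-38*m[:,2]; f=np.arctan2(b[2]-66,615.9-b[0]); print("bar est",b.round(1),"phi",f,"r",np.hypot(b[2]-66,615.9-b[0]))
arc(f)
E
```

```text
bar est [471.7 -11.9 147.3] phi 0.5131733615114009 r 165.55538572713752
t 26.15 pos [477.4  -8.6 109.9] z [ 0.152  0.085 -0.985] F [ 1.1 -5.9  0.6] w 18.2
[0.53, -0.08, 0.71] 0.49
[0.49, -0.08, 0.74] 0.43
[0.44, -0.08, 0.77] 0.38
[0.4, -0.08, 0.79] 0.32
[0.36, -0.08, 0.81] 0.27
[0.31, -0.09, 0.83] 0.21
[0.26, -0.09, 0.85] 0.16
[0.22, -0.09, 0.86] 0.1
[0.17, -0.09, 0.87] 0.05
[0.12, -0.09, 0.88] -0.01
```

Call:
send_rows --steps '[[[0.53,0,0.73,0,0.1],[0.49,0,0.76,0,0.1],[0.44,0,0.78,0,0.1],[0.4,0,0.81,0,0.1],[0.36,0,0.83,0,0.1],[0.31,0,0.85,0,0.1],[0.26,0,0.87,0,0.1]]]'

```text
clock: 26.73
position: [460.6, -7.6, 61.5]
ee_rot: [0.036, 0.994, 0.045, 0.088]
contact_force: [-0.7, -6.4, 2.5]
gripper_width: 18.6
```

```bash
python3 - <<'E'
from h import *
st,p,m=pose(); b=p-38*m[:,2]; f=np.arctan2(b[2]-66,615.9-b[0]); print("bar est",b.round(1),"phi",f,"r",np.hypot(b[2]-66,615.9-b[0]))
arc(f,n=4)
E
```

```text
bar est [453.8 -10.8  98.8] phi 0.19949028141597455 r 165.36625992149138
t 26.73 pos [460.6  -7.6  61.5] z [ 0.178  0.084 -0.98 ] F [-0.7 -6.4  2.5] w 18.6
[0.3, -0.09, 0.83] 0.17
[0.25, -0.09, 0.85] 0.12
[0.21, -0.09, 0.86] 0.06
[0.16, -0.09, 0.87] 0.01
```

Call:
send_rows --steps '[[[0.2,0,0.7,0,0.1],[0.2,0,0.7,0,0.1],[0.15,0,0.7,0,0.1],[0.1,0,0.7,0,0.1],[0.1,0,0.6,0,0.1],[0.1,0,0.5,0,0.1]]]'

```text
clock: 27.23
position: [458.4, -7.2, 32.1]
ee_rot: [0.037, 0.994, 0.046, 0.096]
contact_force: [-12.4, -4.4, 38.6]
gripper_width: 18.2
```

```bash
python3 - <<'E'
from h import *
st,p,m=pose(); b=p-38*m[:,2]; f=np.arctan2(b[2]-66,615.9-b[0]); print("bar est",b.round(1),"phi",f)
arc(f,n=1)
C=cam("side"); im,d=optics.get_image("side"); P=cloud(C,d); k=(abs(P[...,0]-555)<55)&(abs(P[...,1]-50)<30)&(P[...,2]>40)&(P[...,2]<120); q=P[k]
print("lid plane fit z(x)",np.polyfit(q[:,0],q[:,2],1),len(q))
E
```

```text
bar est [451.1 -10.4  69.2] phi 0.019691624831170533
t 27.23 pos [458.4  -7.2  32.1] z [ 0.193  0.085 -0.977] F [-12.4  -4.4  38.6] w 18.2
[0.16, -0.09, 0.87] -0.01
lid plane fit z(x) [-1.82135420e-03  7.54118563e+01] 834
```

Call:
send_rows --steps '[[[0,0,0,0,0.2],[0,0,0,0,0.5],[0,0,0,0,0.5],[0,0,0,0,0.5],[-0.1,0.1,-0.6,0,0.5],[-0.3,0.1,-1.5,0,0.5],[-0.5,0.2,-2.5,0,0.5],[-0.5,0.2,-3,0,0.5],[-0.5,0.2,-3,0,0.5],[0,0,-2,0,0.5]]]'

```text
clock: 28.12
position: [447.1, -12.3, 164.0]
ee_rot: [0.039, 0.994, 0.046, 0.09]
contact_force: [1.1, -1.0, -0.6]
gripper_width: 42.7
```

Call:
send_rows --steps '[[[0,0,-2,0,0.5],[0,0,-2,0,0.5],[0,0,0,0,0.5],[0,0,0,0,0.5]]]'

```text
clock: 28.45
position: [440.3, -15.1, 211.7]
ee_rot: [0.039, 0.994, 0.048, 0.095]
contact_force: [0.3, -0.5, -1.0]
gripper_width: 42.8
```

```bash
python3 - <<'E'
from h import *
st,p,m=pose(); print(st["clock"],p,st["contact_force"])
C=cam("side"); im,d=optics.get_image("side"); P=cloud(C,d); k=(abs(P[...,0]-555)<55)&(abs(P[...,1]-50)<30)&(P[...,2]>40)&(P[...,2]<120); q=P[k]
print("lid plane fit",np.polyfit(q[:,0],q[:,2],1),len(q)); cv2.imwrite("pics/s9.png",im)
q=P[178:184,298:305].reshape(-1,3); print("button z",np.median(q,0))
E
```

```text
28.45 [440.34331672 -15.10895541 211.66905864] [ 0.25906921 -0.51813005 -1.04377669]
lid plane fit [-9.63552775e-03  8.03224865e+01] 834
button z [ 507.03040667 -156.04899822   60.76032347]
```

View pics/s9.png

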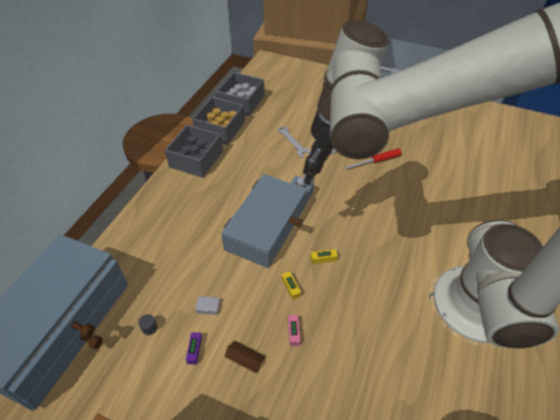

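The side view shows the lid shut over the case at (265,220). The button is up, the bystanders are where they were, and the gripper is clear.

```bash
python3 -c "
from bench import job
print(job.job_done())"
```

```text
the job is handed in; nothing more can be done
None
```

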